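# Slip the long battery pack under the half cover of its test case

## Task

Load the long, slim battery pack into the open grey test case. It is longer than the opening, so tip it, slip one end in under the fixed half cover, then bring it level and lay it flat on the case floor, right side up, before you let go of it. Leave the short pack and the square pack where they are.

Things in the scene. Friction and masses are not known exactly. Their poses are not given: they have to be found in the camera images.
- long_pack_mid (a point): Centre (20 mm above its underside) of the long pack to load: loose dark blue block with a black band and a brass contact at each end of its top, 150 long (its x), 36 wide (y), 40 mm high (z), about 0.45 kg, lying right side up on the bench. Either end may lead. Grip it across the 36 mm.
- case: Grey case fixed to the bench; origin: centre of underside, z up. Inside 185 (x) x 120 (y) mm, walls 5, floor 6 mm thick. A fixed cover roofs its -x end (facing the robot) up to x = -27.5 mm, underside 70, top 73 mm above the bench. The rest is open above, 120 mm long (x = -27.5 to 92.5), with walls 48 mm high. The pack belongs along x, centred at x = y = 0, one end under the cover.
- short_pack_mid (a point): Centre of a short pack of the same make and colour, 80 x 36 x 40 mm, loose: leave it alone.
- square_pack_mid (a point): Centre of a square pack of the same make and colour, 75 x 65 x 45 mm, loose: leave it alone.
Things that resemble listed ones, but are neither listed nor needed, are in the scene too. What is shaped like the part that bears long_pack_mid but green or turquoise is not meant.

How it is judged:
By the outcome, as a careful person would: the job done as asked, in the order asked, and still so for the second after the job is handed in, with the robot touching nothing.
It also fails if it takes over 43 s, if anything falls off the work surface, if the arm or the gripper's body presses on something with over 40 N, if the wrist force passes 120 N, or if a joint passes its speed limit or range.

## Robot

A 6-joint arm with a two-finger parallel gripper is mounted at the origin on the work surface. World frame = base frame: x ahead of the robot, y to its left, z up, the work surface at z = 0. Lengths are in mm, angles in rad, forces in N, time in s.
With the tool pointing down it reaches from about 275 to 1000 mm from the base axis. Payload 8.4 kg.
Tool frame: the origin (TCP) lies between the finger pads; the fingertips stand 8 mm ahead of it and the grasp point (between the pads) lies 11 mm behind it (tcp_to_tips is the distance from the TCP to the fingertips, in mm); z points along the fingers, y is the line along which they close (so a half turn about z gives the same grasp; the last joint's range is limited). The gripper opens to 85 mm and grips with 20 to 120 N. Pads are 22 mm wide; open, the fingers measure 114 mm over their backs; the gripper's body (76 mm by 85 mm) begins 54 mm behind the grasp point. The pads swing forward as they close: fully open they stand 13 mm farther back than shut.
Start: joints at [-1.234, 0.353, 1.633, -0, 1.155, -0.002], TCP at [207.721, -589.474, 239.281] pointing down, gripper open.
Joint ranges: [-2.63, 2.63], [-0.92, 2.1], [0.06, 2.66], [-1.3, 4.44], [0, 2.69], [-3.02, 3.02]. Speed limits (rad/s): [2.22, 2.22, 2.79, 3.14, 3.14, 3.14].

## Interface

Orientations are given as [roll, pitch, yaw] about the fixed x, y, z axes, in that order (R = Rz(yaw) Ry(pitch) Rx(roll)).
In Python, from rig import * gives the robot as it stands.
- The arm moves only by the tool step_arm, never from a script. Its argument "motion" is a list of rows, each an object with "claw": the finger opening in mm, from 0 to 85.4; "delta_pos": the shift along the tool's x, y, z in mm, a list of three; "turn": the turn about the tool's z in rad. In form: [{"claw": claw, "delta_pos": [dx, dy, dz], "turn": turn}, ...]. A call has 1 to 8 rows; each row shifts and turns the commanded pose from where the row before left it, along the tool's axes as they then stand; what a row does not reach is not made up. A row lasts 1/12 s, in which the tool goes at most 41.7 mm and 7.16 degrees, less where a joint would pass 70% of its speed; a pose out of reach is approached as far as the arm can. A call is refused whole if a number of a shift passes 41.7 or a number of a turn 0.125, either way. A call with a gripper value outside its range is refused whole. The fingers move at their own pace and stop on an object; "force" is the grip in N (left out, the last holds). Time passes only in rows, so rows that do not move let the fingers close. It gives the time, the measured TCP pose, the force, the opening and the grip force at its end, in the units of the state.
- sense(): the state, without advancing time (a new reading comes with each control period).
- grab_frame(name): name is "side" or "top" or "wrist"; returns a dict with "img" (420x560x3 uint8, red, green, blue), "vertical_fov" (degrees; the focal length in pixels is half the picture's height over the tangent of half this angle, whatever the lens; pixels are square), "cx", "cy" (the principal point, pixels), "D" ([k1, k2, p1, p2, k3] as OpenCV has them; the pictures are not rectified), "R" (3x3) and "t" (3): a world point X has camera coordinates R X + t. Camera axes: x right, y down, z forward; pixel columns grow to the right and rows downward; lengths in mm; the calibration is good to about 2 mm. A picture is of the moment at which its call begins. There is no depth.
- sign_off(): hands the job in; it is judged then, once.
The state is a dict: "clock": time; "qpos": joint angles; "qvel": joint speeds; "joint_efforts": joint torques, N m; "eef_pos": TCP position; "tcp_rot": TCP orientation; "contact_force": force on the tool from outside, world axes, zero at the start; "wrist_torque": the same for the moment, N m; "opening": opening from 0.0 (shut) to 1.0 (fully open); "grasp_force": force on a finger pad.
Only numpy, scipy, OpenCV 4.12 (cv2) and the standard library are available. Lean on these libraries where they do the work, as an engineer would, in place of code of your own. Each camera call takes 0.05 s, during which the arm holds its last target. There are 200 camera calls.

## Working session

There is one attempt and no reset: what is moved stays moved. The work goes in short steps, Python scripts to look and compute and a tool call to move; the robot and the scene stay as the last step left them, time stands still between calls to the robot, and variables do not carry over. Pictures are saved under pics/ and viewed, at most 10 in all, crops included, and the job is handed in when it is done.

Besides the shell and the picture viewer there is one more tool, called after "Request:" by a JSON object that holds its "op" and its "data", one argument or row to a line. step_arm: Moves the arm, as the interface text tells. Its arguments: {"type":"object","properties":{"motion":{"type":"array","items":{"type":"object","properties":{"claw":{"type":"number"},"delta_pos":{"type":"array","items":{"type":"number"}},"turn":{"type":"number"}}}},"force":{"type":"number"}},"required":["motion"]}

```bash
mkdir -p pics; ls; cat > h.py <<'E'
from rig import *
import numpy as np, cv2
def cam(n):
    f=grab_frame(n); h=f["img"].shape[0]
    F=h/2/np.tan(np.radians(f["vertical_fov"])/2)
    f["K"]=np.array([[F,0,f["cx"]],[0,F,f["cy"]],[0,0,1]]); f["D"]=np.array(f["D"],float);f["R"]=np.array(f["R"]);f["t"]=np.array(f["t"])
    return f
def plane(f,px,z):
    u=cv2.undistortPoints(np.array(px,float).reshape(-1,1,2),f["K"],f["D"]).reshape(-1,2)
    d=np.c_[u,np.ones(len(u))]@f["R"]; c=-f["R"].T@f["t"]
    z=np.broadcast_to(z,len(u))
    return c+d*((z-c[2])/d[:,2])[:,None]
def proj(f,X):
    return cv2.projectPoints(np.array(X,float).reshape(-1,1,3),cv2.Rodrigues(f["R"])[0],f["t"],f["K"],f["D"])[0].reshape(-1,2)
def save(n,img): cv2.imwrite(n,img[:,:,::-1])
E
python3 - <<'E'
from h import *
for n in ["top","side"]:
    f=cam(n); save(f"pics/{n}0.png",f["img"]); print(n,-f["R"].T@f["t"],f["K"][0,0])
print(sense())
E
```

```text
pics
top [455.65450797  -1.05622319 944.24235457] 413.3442542361823
side [156.44900145 700.45575475 775.7367975 ] 481.77023849723935
{'clock': 0.1, 'qpos': array([-1.23436632e+00,  3.53566864e-01,  1.63405996e+00,  3.26635313e-05,
        1.15519492e+00, -2.40077858e-03]), 'qvel': array([ 0.00064922, -0.00099319, -0.00205912, -0.0024983 , -0.00227709,
        0.00014724]), 'joint_efforts': array([-3.80449865e-04, -6.06355619e+01, -3.42817461e+01, -2.09575574e-04,
        3.85384497e-03,  6.66762560e-06]), 'eef_pos': array([ 207.61227151, -589.06986939,  238.64417323]), 'tcp_rot': array([-3.14036363e+00, -3.28174666e-05,  3.38817559e-01]), 'contact_force': array([ 0.42458838,  0.42297488, -0.36302268]), 'wrist_torque': array([ 0.01239151, -0.00220298,  0.04464019]), 'grasp_force': 0.0, 'opening': 0.9997574316235458}
```

View pics/top0.png

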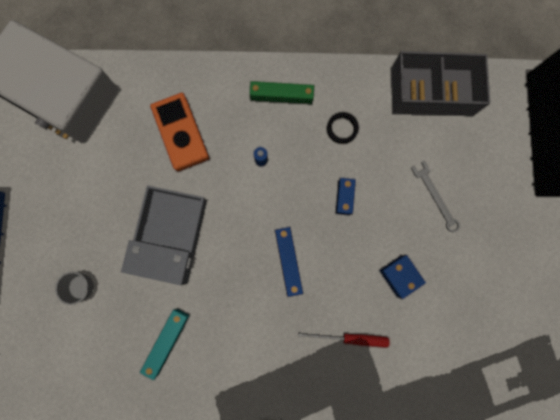

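View pics/side0.png

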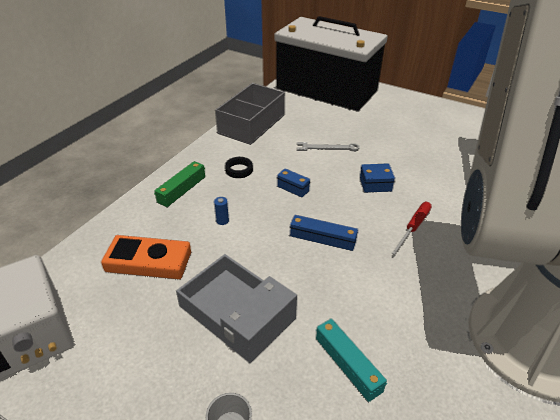

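Top view: long blue pack at (288,262). Possible confusions: short blue (346,196), square blue (403,277), green (282,92), turquoise (165,344), small blue cylinder (260,156). By its length and blue colour I choose (288,262). Case at (165,235), with its cover at (155,262).

```bash
python3 - <<'E'
from h import *
f=cam("top"); im=f["img"]; hsv=cv2.cvtColor(im,cv2.COLOR_RGB2HSV)
m=cv2.inRange(hsv,(100,100,40),(125,255,255))
# long pack
r=np.zeros_like(m); r[215:310,262:315]=m[215:310,262:315]
b=cv2.morphologyEx(r,cv2.MORPH_CLOSE,np.ones((7,7)))
c=max(cv2.findContours(b,0,2)[0],key=cv2.contourArea)
w=plane(f,c.reshape(-1,2),40)[:,:2].astype(np.float32); R=cv2.minAreaRect(w);print("pack",R); print(cv2.boxPoints(R))
# contacts
k=cv2.inRange(hsv,(8,90,90),(28,255,255)); r=np.zeros_like(k); r[215:310,262:315]=k[215:310,262:315]
n,l,s,ce=cv2.connectedComponentsWithStats(r); print("contacts",[(ce[i].round(1),s[i,4],plane(f,ce[i],40)[0].round(1)) for i in range(1,n)])
# closeups
crop=lambda y0,y1,x0,x1,k:cv2.resize(im[y0:y1,x0:x1],None,fx=k,fy=k,interpolation=cv2.INTER_CUBIC)
a=crop(180,300,110,215,5); p=crop(220,305,255,320,5)
out=np.zeros((600,525+260,3),np.uint8)
g=lambda q:np.clip(q.astype(float)*1.8,0,255).astype(np.uint8)
p=cv2.resize(p,(260,340)); out[:600,:525]=g(a); out[:340,525:]=g(p); save("pics/crop1.png",out)
E
```

```text
pack ((465.8386535644531, -36.20663833618164), (144.95094299316406, 32.111724853515625), 11.755061149597168)
[[391.61215  -35.252808]
 [398.1542   -66.69107 ]
 [540.0652   -37.16047 ]
 [533.5231    -5.722206]]
contacts [(array([283.2, 233.4]), np.int32(21), array([526.2, -24. ,  40. ])), (array([294., 289.]), np.int32(21), array([406.4, -49. ,  40. ]))]
```

View pics/crop1.png

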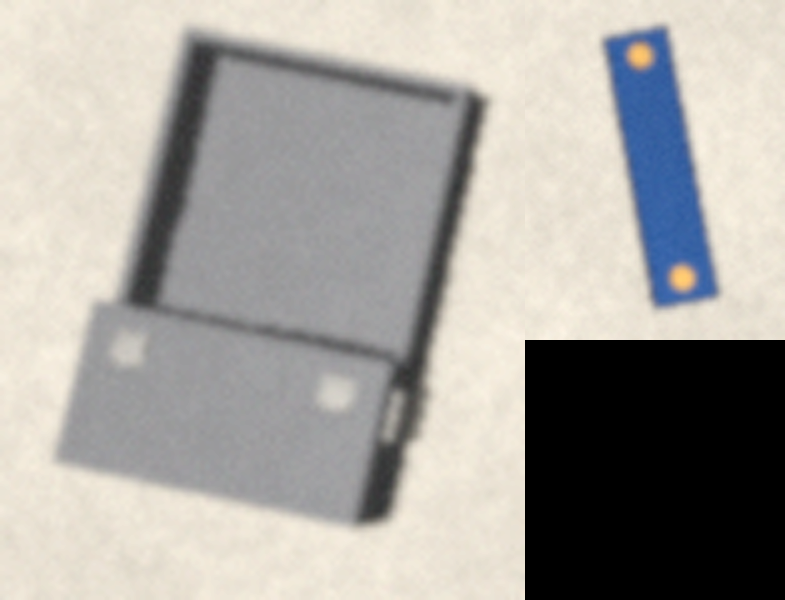

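The crop confirms the long blue pack with two brass contacts. Case cover corners sit at about (95,300), (395,357), (357,522), (57,460) in the crop; open-end corners at about (190,30) and (485,97).

```bash
python3 - <<'E'
from h import *
f=cam("top")
P=np.array([[95,300],[395,357],[357,522],[57,460],[190,30],[485,97]])/5+[110,180]-0.4
W=plane(f,P,[73]*4+[48,48])[:,:2]
L=np.array([[-27.5,65],[-27.5,-65],[-97.5,-65],[-97.5,65],[97.5,65],[97.5,-65]])
M=L-L.mean(0);N=W-W.mean(0)
a=np.arctan2((M[:,0]*N[:,1]-M[:,1]*N[:,0]).sum(),(M*N).sum())
R=np.array([[np.cos(a),-np.sin(a)],[np.sin(a),np.cos(a)]]); o=W.mean(0)-R@L.mean(0)
print(W.round(1)); print("case",o,"yaw",np.degrees(a),a); print((W-(L@R.T+o)).round(1))
E
```

```text
[[504.4 303.1]
 [482.9 175. ]
 [414.2 187.9]
 [437.2 315. ]
 [625.6 277.3]
 [598.1 145.6]]
case [519.370468   232.15157626] yaw -11.5711346750054 -0.20195439827052825
[[-1.1  1.8]
 [ 3.5  1. ]
 [ 3.4 -0.1]
 [ 0.3 -0.4]
 [-2.3  1. ]
 [-3.8 -3.3]]
```

Request:
{"op": "step_arm", "data": {
  "motion": [
    {"delta_pos":[29,-27,0],"claw":60},
    {"delta_pos":[29,-27,0],"claw":60},
    {"delta_pos":[29,-27,0],"claw":60},
    {"delta_pos":[29,-27,0],"claw":60},
    {"delta_pos":[29,-27,0],"claw":60},
    {"delta_pos":[29,-27,0],"claw":60},
    {"delta_pos":[29,-27,0],"claw":60},
    {"delta_pos":[29,-27,0],"claw":60}
  ],
  "force": 25
}}

```text
schema error: expected keys claw, delta_pos, turn
```

Request:
{"op": "step_arm", "data": {
  "motion": [
    {"delta_pos":[29,-27,0],"claw":60,"turn":0},
    {"delta_pos":[29,-27,0],"claw":60,"turn":0},
    {"delta_pos":[29,-27,0],"claw":60,"turn":0},
    {"delta_pos":[29,-27,0],"claw":60,"turn":0},
    {"delta_pos":[29,-27,0],"claw":60,"turn":0},
    {"delta_pos":[29,-27,0],"claw":60,"turn":0},
    {"delta_pos":[29,-27,0],"claw":60,"turn":0},
    {"delta_pos":[29,-27,0],"claw":60,"turn":0}
  ],
  "force": 25
}}

```text
clock: 0.87
eef_pos: [355.1, -306.9, 239.3]
tcp_rot: [3.141, -0.0, 0.338]
contact_force: [0.1, -0.4, 0.9]
opening: 0.707
grasp_force: 0.0
```

Request:
{"op": "step_arm", "data": {
  "motion": [
    {"delta_pos":[29.5,-26.6,0],"claw":60,"turn":0},
    {"delta_pos":[29.5,-26.6,0],"claw":60,"turn":0},
    {"delta_pos":[29.5,-26.6,0],"claw":60,"turn":0},
    {"delta_pos":[29.5,-26.6,0],"claw":60,"turn":0},
    {"delta_pos":[29.5,-26.6,0],"claw":60,"turn":0},
    {"delta_pos":[29.5,-26.6,0],"claw":60,"turn":0},
    {"delta_pos":[29.5,-26.6,10],"claw":60,"turn":0},
    {"delta_pos":[29.5,-26.6,20],"claw":60,"turn":0}
  ]
}}

```text
clock: 1.53
eef_pos: [507.6, -29.6, 212.1]
tcp_rot: [3.14, -0.004, 0.339]
contact_force: [1.0, -0.6, 1.1]
opening: 0.704
grasp_force: 0.0
```

Request:
{"op": "step_arm", "data": {
  "motion": [
    {"delta_pos":[0,0,25],"claw":60,"turn":0.066},
    {"delta_pos":[0,0,25],"claw":60,"turn":0.066},
    {"delta_pos":[0,0,20],"claw":60,"turn":0},
    {"delta_pos":[0,0,20],"claw":60,"turn":0},
    {"delta_pos":[0,0,10],"claw":60,"turn":0},
    {"delta_pos":[0,0,0],"claw":60,"turn":0}
  ]
}}

```text
clock: 2.03
eef_pos: [503.9, -31.6, 108.5]
tcp_rot: [-3.14, 0.004, 0.207]
contact_force: [0.2, 0.1, 0.0]
opening: 0.702
grasp_force: 0.0
```

```bash
python3 - <<'E'
from h import *
f=cam("wrist"); save("pics/w1.png",f["img"]); 
s=sense(); print(s["eef_pos"],s["tcp_rot"],s["opening"])
hsv=cv2.cvtColor(f["img"],cv2.COLOR_RGB2HSV)
k=cv2.inRange(hsv,(8,90,90),(28,255,255))
n,l,st,ce=cv2.connectedComponentsWithStats(k); print([(ce[i].round(1),st[i,4],plane(f,ce[i],40)[0].round(1)) for i in range(1,n) if st[i,4]>30])
E
```

```text
[504.78921102 -31.69066091 109.94720191] [-3.14104314e+00  1.97737748e-03  2.06807856e-01] 0.7042272515839257
[(array([558.3,  53. ]), np.int32(31), array([ 636.9, -161.8,   40. ])), (array([521.3, 142.6]), np.int32(375), array([ 587.2, -162.4,   40. ])), (array([274.2, 196.4]), np.int32(287), array([524.1, -24.9,  40. ])), (array([274.2, 357. ]), np.int32(152), array([404. , -49.8,  40. ]))]
```

View pics/w1.png

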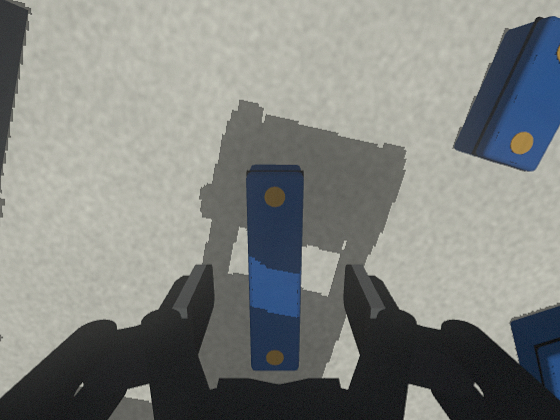

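Wrist view: pack upright in the picture at column 274, contacts at (274,196) and (274,357), between the fingers. I descend with a small correction.

Request:
{"op": "step_arm", "data": {
  "motion": [
    {"delta_pos":[2,-3,20],"claw":60,"turn":0},
    {"delta_pos":[0,0,22],"claw":60,"turn":0},
    {"delta_pos":[0,0,22],"claw":60,"turn":0},
    {"delta_pos":[0,0,18],"claw":60,"turn":0},
    {"delta_pos":[0,0,11],"claw":60,"turn":0},
    {"delta_pos":[0,0,0],"claw":60,"turn":0},
    {"delta_pos":[0,0,0],"claw":28,"turn":0},
    {"delta_pos":[0,0,0],"claw":28,"turn":0}
  ],
  "force": 25
}}

```text
clock: 2.75
eef_pos: [507.8, -28.5, 18.8]
tcp_rot: [3.141, -0.002, 0.207]
contact_force: [0.2, 0.2, 1.0]
opening: 0.435
grasp_force: 0.3
```

Request:
{"op": "step_arm", "data": {
  "motion": [
    {"delta_pos":[0,0,0],"claw":28,"turn":0},
    {"delta_pos":[0,0,0],"claw":28,"turn":0},
    {"delta_pos":[0,0,0],"claw":28,"turn":0}
  ]
}}

```text
clock: 3.0
eef_pos: [507.9, -28.4, 18.9]
tcp_rot: [3.141, -0.002, 0.207]
contact_force: [0.1, -0.2, 8.1]
opening: 0.416
grasp_force: 26.6
```

Request:
{"op": "step_arm", "data": {
  "motion": [
    {"delta_pos":[-1.5,0,-5.5],"claw":28,"turn":0},
    {"delta_pos":[-1.5,0,-5.5],"claw":28,"turn":0},
    {"delta_pos":[-2,0,-5.4],"claw":28,"turn":0},
    {"delta_pos":[-2,0,-5.3],"claw":28,"turn":0},
    {"delta_pos":[0,0,0],"claw":28,"turn":0}
  ]
}}

```text
clock: 3.42
eef_pos: [499.8, -29.9, 40.3]
tcp_rot: [3.141, -0.001, 0.207]
contact_force: [0.2, 0.7, -3.9]
opening: 0.42
grasp_force: 25.7
```

```bash
python3 - <<'E'
from h import *
f=cam("side"); im=f["img"]
a=cv2.resize(im[150:300,240:420],None,fx=4,fy=4,interpolation=cv2.INTER_CUBIC);save("pics/s1.png",a)
s=sense(); print(s["eef_pos"],s["contact_force"],s["wrist_torque"],s["grasp_force"])
E
```

```text
[499.99058799 -29.86898697  39.94064618] [-0.18303357 -0.22963456 -4.03351115] [ 0.09957134 -0.1796668   0.0172655 ] 25.702517330646515
```

View pics/s1.png

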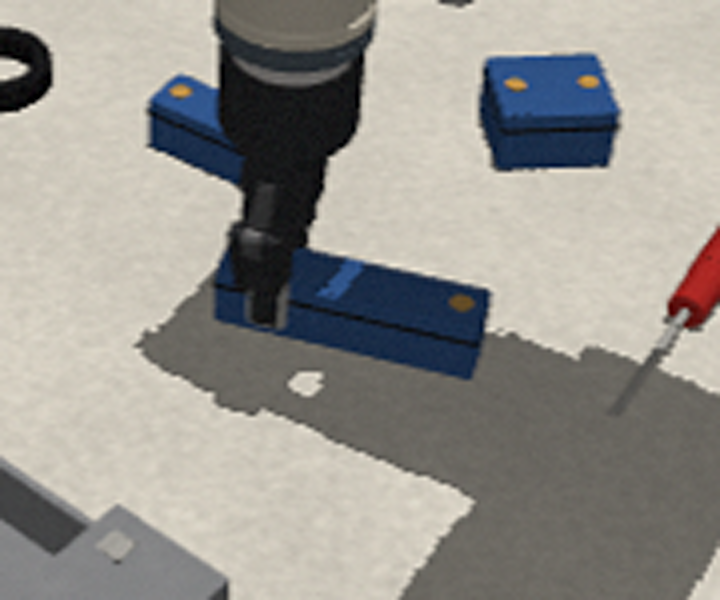

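The pack came up level, since the pads hold the moment. So I will tip it by resting its +x end on the top edge of the fixed cover and pressing down. First I carry it there with a firmer grip.

Request:
{"op": "step_arm", "data": {
  "motion": [
    {"delta_pos":[0,0,-5],"claw":28,"turn":0},
    {"delta_pos":[0,0,-20],"claw":28,"turn":0.1},
    {"delta_pos":[0,0,-25],"claw":28,"turn":0.1},
    {"delta_pos":[0,0,-20],"claw":28,"turn":0.1},
    {"delta_pos":[0,0,-8],"claw":28,"turn":0.107},
    {"delta_pos":[-8,-15,0],"claw":28,"turn":0},
    {"delta_pos":[-15.5,-29.6,0],"claw":28,"turn":0},
    {"delta_pos":[-15.5,-29.6,0],"claw":28,"turn":0}
  ],
  "force": 60
}}

```text
clock: 4.13
eef_pos: [476.4, 50.9, 117.6]
tcp_rot: [-3.141, -0.001, -0.203]
contact_force: [0.8, 0.0, -3.9]
opening: 0.409
grasp_force: 65.4
```

Request:
{"op": "step_arm", "data": {
  "motion": [
    {"delta_pos":[-15.5,-29.6,0],"claw":28,"turn":0},
    {"delta_pos":[-15.5,-29.6,0],"claw":28,"turn":0},
    {"delta_pos":[-15.5,-29.6,0],"claw":28,"turn":0},
    {"delta_pos":[-15.5,-29.6,0],"claw":28,"turn":0},
    {"delta_pos":[-15.5,-29.6,0],"claw":28,"turn":0},
    {"delta_pos":[-15.5,-29.6,0],"claw":28,"turn":0},
    {"delta_pos":[-10,-20,0],"claw":28,"turn":0},
    {"delta_pos":[0,0,0],"claw":28,"turn":0}
  ]
}}

```text
clock: 4.8
eef_pos: [414.0, 268.5, 117.5]
tcp_rot: [-3.14, -0.0, -0.198]
contact_force: [0.8, -0.9, -5.1]
opening: 0.411
grasp_force: 65.4
```

Request:
{"op": "step_arm", "data": {
  "motion": [
    {"delta_pos":[-11,-20.6,0],"claw":28,"turn":0},
    {"delta_pos":[0,0,8],"claw":28,"turn":0},
    {"delta_pos":[0,0,8],"claw":28,"turn":0},
    {"delta_pos":[0,0,4],"claw":28,"turn":0},
    {"delta_pos":[0,0,0],"claw":28,"turn":0}
  ],
  "force": 25
}}

```text
clock: 5.22
eef_pos: [407.3, 285.8, 95.9]
tcp_rot: [3.139, 0.002, -0.201]
contact_force: [-0.8, -0.4, -3.5]
opening: 0.411
grasp_force: 65.3
```

```bash
python3 - <<'E'
from h import *
f=cam("side"); a=f["img"][170:420,100:500]; a=cv2.resize(a,None,fx=2,fy=2,interpolation=cv2.INTER_CUBIC)
g=cam("wrist"); b=cv2.resize(g["img"],None,fx=.65,fy=.65)
save("pics/s2.png",a); save("pics/w2.png",g["img"])
out=np.zeros((600,800,3),np.uint8); out[:500*9//10,:720]=cv2.resize(a,(720,450)); 
save("pics/s2.png",out[:450])
s=sense(); print(s["eef_pos"],s["contact_force"],s["wrist_torque"],s["grasp_force"])
E
```

```text
[408.01743674 286.31006004  96.87291288] [ 0.59619367  1.48387526 -4.17600758] [ 0.00330731 -0.18306564  0.02590397] 65.32590866088867
```

View pics/s2.png

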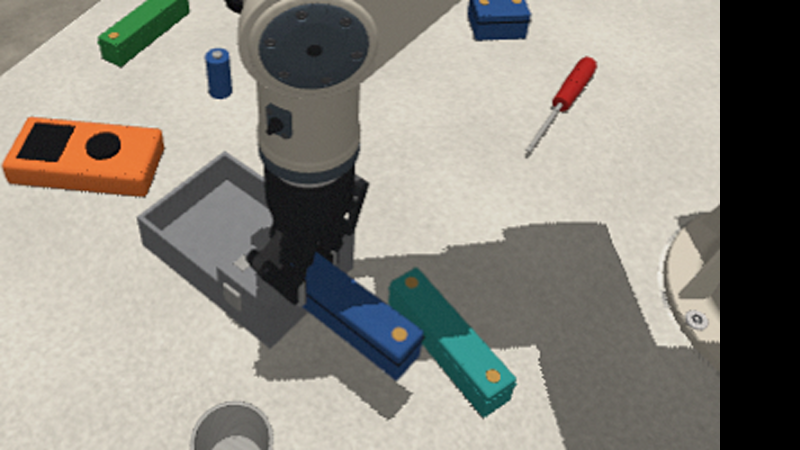

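The pack's +x end is over the cover's robot-side edge, and its near end (400,335 in this crop) is clear of the turquoise pack at (411,283). Pressing down gently.

Request:
{"op": "step_arm", "data": {
  "motion": [
    {"delta_pos":[0,0,2],"claw":28,"turn":0},
    {"delta_pos":[0,0,2],"claw":28,"turn":0},
    {"delta_pos":[0,0,2],"claw":28,"turn":0},
    {"delta_pos":[0,0,0],"claw":28,"turn":0}
  ],
  "force": 25
}}

```text
clock: 5.65
eef_pos: [408.2, 287.1, 91.7]
tcp_rot: [-3.141, -0.0, -0.2]
contact_force: [-1.4, -1.8, 1.8]
opening: 0.411
grasp_force: 66.5
```

Contact has begun (force rose by ~6 N). Continue.

Request:
{"op": "step_arm", "data": {
  "motion": [
    {"delta_pos":[0,0,2],"claw":28,"turn":0},
    {"delta_pos":[0,0,2],"claw":28,"turn":0},
    {"delta_pos":[0,0,0],"claw":28,"turn":0}
  ]
}}

```text
clock: 5.9
eef_pos: [406.9, 287.4, 88.9]
tcp_rot: [3.142, 0.002, -0.201]
contact_force: [-14.0, -0.8, 24.4]
opening: 0.413
grasp_force: 71.9
```

```bash
python3 - <<'E'
from h import *
for n in ["side"]:
    f=cam(n); hsv=cv2.cvtColor(f["img"],cv2.COLOR_RGB2HSV)
    k=cv2.inRange(hsv,(8,90,90),(28,255,255)); nn,l,st,ce=cv2.connectedComponentsWithStats(k); print(n,[(ce[i].round(1),st[i,4]) for i in range(1,nn) if st[i,4]>10])
s=sense(); p=s["eef_pos"]; print(p,s["contact_force"],s["wrist_torque"],s["grasp_force"],s["opening"])
# predicted near contact (pack x=-61,top) for tilts
y=s["tcp_rot"][2]; d,h=43.5,30
for th in range(0,30,5):
    t=np.radians(th); u=-61-d; v=40-h
    r=u*np.cos(t)-v*np.sin(t); z=u*np.sin(t)+v*np.cos(t)
    print(th,proj(f,[p[0]+r*np.cos(y),p[1]+r*np.sin(y),p[2]+11+z]).round(1))
E
```

```text
side [(array([534.6,  10.8]), np.int32(653)), (array([291.9,  27.9]), np.int32(38)), (array([498.4, 100. ]), np.int32(1683)), (array([386.6, 169.9]), np.int32(11)), (array([162.8, 189. ]), np.int32(14)), (array([149.9, 258.6]), np.int32(2418)), (array([328.2, 326.2]), np.int32(25)), (array([ 51.8, 346.4]), np.int32(59)), (array([ 38.4, 352.4]), np.int32(56)), (array([ 24., 359.]), np.int32(53)), (array([321.5, 361.8]), np.int32(44)), (array([373.4, 378.4]), np.int32(42))]
[406.93194921 287.39966439  88.87567665] [-13.529751    -0.3412371   25.14739961] [-0.24323409  1.67148373 -0.11659296] 71.85856461524963 0.4082672774120994
0 [[322.3 359.1]]
5 [[322.2 362.5]]
10 [[321.7 365.6]]
15 [[320.8 368.3]]
20 [[319.5 370.6]]
25 [[317.9 372.5]]
```

Request:
{"op": "step_arm", "data": {
  "motion": [
    {"delta_pos":[0,0,1.5],"claw":28,"turn":0},
    {"delta_pos":[0,0,1.5],"claw":28,"turn":0},
    {"delta_pos":[0,0,0],"claw":28,"turn":0}
  ],
  "force": 20
}}

```text
clock: 6.2
eef_pos: [406.2, 287.6, 86.3]
tcp_rot: [3.141, 0.003, -0.201]
contact_force: [-20.3, 0.3, 35.2]
opening: 0.409
grasp_force: 75.9
```

Request:
{"op": "step_arm", "data": {
  "motion": [
    {"delta_pos":[0,0,0],"claw":34.5,"turn":0}
  ],
  "force": 20
}}

```text
clock: 6.28
eef_pos: [406.2, 287.6, 86.3]
tcp_rot: [3.141, 0.003, -0.201]
contact_force: [-20.4, 0.2, 34.2]
opening: 0.413
grasp_force: 75.9
```

Request:
{"op": "step_arm", "data": {
  "motion": [
    {"delta_pos":[0,0,0],"claw":35.8,"turn":0}
  ],
  "force": 20
}}

```text
clock: 6.37
eef_pos: [407.0, 287.5, 85.6]
tcp_rot: [-3.141, 0.001, -0.201]
contact_force: [-1.7, 0.5, -3.8]
opening: 0.421
grasp_force: 11.5
```

Request:
{"op": "step_arm", "data": {
  "motion": [
    {"delta_pos":[0,0,0],"claw":28,"turn":0},
    {"delta_pos":[0,0,0],"claw":28,"turn":0}
  ],
  "force": 20
}}

```text
clock: 6.53
eef_pos: [407.7, 287.4, 85.0]
tcp_rot: [-3.141, 0.001, -0.201]
contact_force: [-7.6, 1.7, 10.5]
opening: 0.415
grasp_force: 25.2
```

```bash
cat > tilt.py <<'E'
from h import *
f=cam("side"); hsv=cv2.cvtColor(f["img"],cv2.COLOR_RGB2HSV)
k=cv2.inRange(hsv,(8,90,60),(28,255,255)); nn,l,st,ce=cv2.connectedComponentsWithStats(k)
s=sense(); p=s["eef_pos"]; print(p,s["contact_force"],s["wrist_torque"],s["grasp_force"],s["opening"])
y=s["tcp_rot"][2]; d,h=43.5,30
for th in range(0,50,5):
    t=np.radians(th); u=-61-d; v=40-h
    r=u*np.cos(t)-v*np.sin(t); z=u*np.sin(t)+v*np.cos(t)
    q=proj(f,[p[0]+r*np.cos(y),p[1]+r*np.sin(y),p[2]+11+z])[0]; print(th,q.round(1))
print([(ce[i].round(1),st[i,4]) for i in range(1,nn) if st[i,4]>8 and abs(ce[i]-q).max()<50])
save("pics/last_side.png",f["img"])
E
python3 tilt.py
```

```text
[407.74144898 287.47311512  84.95181984] [-7.00078982  2.28916441 10.26854462] [ 0.13407187  0.81409127 -0.00403364] 25.21225333213806 0.4230805088511333
0 [321.7 360.2]
5 [321.6 363.7]
10 [321.1 366.7]
15 [320.2 369.4]
20 [318.9 371.7]
25 [317.3 373.6]
30 [315.4 375.1]
35 [313.1 376.2]
40 [310.6 376.9]
45 [307.9 377.2]
[(array([320.3, 367.9]), np.int32(45))]
```

Tilt is about 13° now and the grip is back to 25 N. Pressing on.

Request:
{"op": "step_arm", "data": {
  "motion": [
    {"delta_pos":[0,0,1.5],"claw":28,"turn":0},
    {"delta_pos":[0,0,1.5],"claw":28,"turn":0},
    {"delta_pos":[0,0,1.5],"claw":28,"turn":0},
    {"delta_pos":[0,0,0],"claw":28,"turn":0}
  ],
  "force": 20
}}

```text
clock: 6.92
eef_pos: [406.7, 287.6, 80.2]
tcp_rot: [3.142, 0.003, -0.201]
contact_force: [-12.8, 3.8, 11.7]
opening: 0.416
grasp_force: 28.0
```

```bash
python3 tilt.py
```

```text
[406.74361307 287.57964789  80.23312997] [-12.51148404   3.85386816  11.37826376] [0.64166766 1.56661677 0.01367644] 27.988813519477844 0.41793776943421224
0 [322.  362.3]
5 [321.9 365.7]
10 [321.4 368.7]
15 [320.5 371.4]
20 [319.2 373.6]
25 [317.6 375.5]
30 [315.7 377. ]
35 [313.5 378. ]
40 [311.  378.7]
45 [308.2 379. ]
[(array([319.9, 374.1]), np.int32(42))]
```

Tilt is now about 22°. Firm grip, raise, and carry over the opening.

Request:
{"op": "step_arm", "data": {
  "motion": [
    {"delta_pos":[0,0,0],"claw":28,"turn":0},
    {"delta_pos":[0,0,-8],"claw":28,"turn":0},
    {"delta_pos":[0,0,-17],"claw":28,"turn":0},
    {"delta_pos":[0,0,-25],"claw":28,"turn":0},
    {"delta_pos":[0,0,-20],"claw":28,"turn":0},
    {"delta_pos":[12,2,-8],"claw":28,"turn":0},
    {"delta_pos":[24,4,0],"claw":28,"turn":0},
    {"delta_pos":[28,4,0],"claw":28,"turn":0}
  ],
  "force": 80
}}

```text
clock: 7.63
eef_pos: [469.7, 264.4, 158.4]
tcp_rot: [-3.141, -0.001, -0.199]
contact_force: [0.7, 0.5, -4.7]
opening: 0.412
grasp_force: 80.5
```

Request:
{"op": "step_arm", "data": {
  "motion": [
    {"delta_pos":[28,4,0],"claw":28,"turn":0},
    {"delta_pos":[28,4,0],"claw":28,"turn":0},
    {"delta_pos":[28,4,0],"claw":28,"turn":0},
    {"delta_pos":[28,4,0],"claw":28,"turn":0},
    {"delta_pos":[24,4,0],"claw":28,"turn":0},
    {"delta_pos":[12,2,0],"claw":28,"turn":0},
    {"delta_pos":[0,0,0],"claw":28,"turn":0}
  ]
}}

```text
clock: 8.22
eef_pos: [612.2, 212.0, 157.0]
tcp_rot: [3.141, -0.001, -0.202]
contact_force: [-0.4, 0.9, -4.3]
opening: 0.413
grasp_force: 80.5
```

```bash
python3 tilt.py; python3 - <<'E'
from h import *
w=cam("wrist")["img"]; s=cam("side")["img"][120:330,130:410]
out=np.zeros((600,400,3),np.uint8); out[:300]=cv2.resize(w,(400,300)); out[300:]=cv2.resize(s,(400,300)); 
save("pics/ws3.png",out); save("pics/w3.png",w)
E
```

```text
[610.29338966 212.59792657 156.83810957] [-1.07430672  0.2973907  -4.60041703] [ 0.01499238 -0.15463418  0.01500427] 80.50998330116272 0.41169382012936484
0 [238.  250.6]
5 [238.5 254.4]
10 [238.6 257.9]
15 [238.4 261.2]
20 [237.9 264.1]
25 [237.1 266.7]
30 [236.1 269. ]
35 [234.7 270.8]
40 [233.1 272.4]
45 [231.2 273.5]
[(array([237.5, 263.7]), np.int32(31))]
```

View pics/ws3.png

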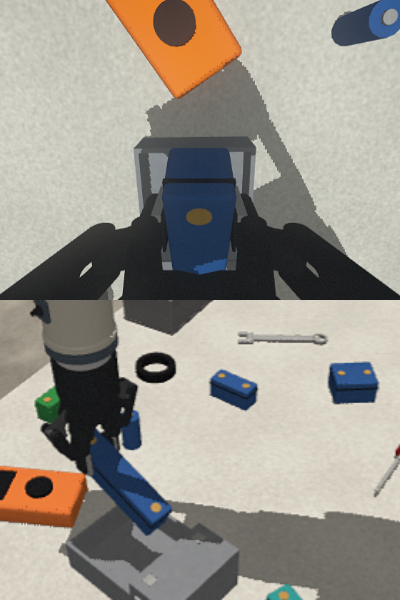

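Upper: pack centred over the case opening, far wall's outer corners at about (135,140) and (256,138) in the reduced wrist picture. Lower: pack tipped about 20°, low end toward the cover. Measuring the case's far wall from the wrist view.

```bash
python3 - <<'E'
from h import *
f=cam("wrist"); g=cv2.cvtColor(f["img"],cv2.COLOR_RGB2GRAY).astype(int)
for c in (192,200,210): print("col",c,list(g[185:225,c]))
for r in (215,225,240): print("row",r,list(g[r,178:215]),"|",list(g[r,330:368]))
e=np.array([519.4,232.2]);a=-.202;R=np.array([[np.cos(a),-np.sin(a)],[np.sin(a),np.cos(a)]])
L=[[97.5,65],[97.5,-65],[92.5,60],[92.5,-60],[60,65],[60,-65]]
print(proj(f,[[*(R@l+e),48] for l in L]).round(1))
E
```

```text
col 192 [np.int64(203), np.int64(204), np.int64(201), np.int64(198), np.int64(192), np.int64(192), np.int64(191), np.int64(188), np.int64(190), np.int64(192), np.int64(198), np.int64(202), np.int64(206), np.int64(203), np.int64(180), np.int64(94), np.int64(80), np.int64(81), np.int64(84), np.int64(89), np.int64(118), np.int64(146), np.int64(144), np.int64(144), np.int64(143), np.int64(143), np.int64(145), np.int64(144), np.int64(144), np.int64(144), np.int64(144), np.int64(142), np.int64(142), np.int64(141), np.int64(142), np.int64(141), np.int64(140), np.int64(142), np.int64(144), np.int64(143)]
col 200 [np.int64(206), np.int64(209), np.int64(209), np.int64(207), np.int64(206), np.int64(184), np.int64(114), np.int64(76), np.int64(82), np.int64(82), np.int64(84), np.int64(84), np.int64(83), np.int64(81), np.int64(85), np.int64(82), np.int64(82), np.int64(83), np.int64(82), np.int64(86), np.int64(85), np.int64(89), np.int64(88), np.int64(88), np.int64(89), np.int64(91), np.int64(87), np.int64(79), np.int64(83), np.int64(79), np.int64(80), np.int64(82), np.int64(79), np.int64(79), np.i
[... 3391 characters left out ...]
, np.int64(145), np.int64(143), np.int64(141)] | [np.int64(138), np.int64(138), np.int64(140), np.int64(138), np.int64(136), np.int64(141), np.int64(139), np.int64(138), np.int64(142), np.int64(139), np.int64(100), np.int64(70), np.int64(68), np.int64(72), np.int64(72), np.int64(74), np.int64(74), np.int64(73), np.int64(73), np.int64(74), np.int64(95), np.int64(140), np.int64(139), np.int64(137), np.int64(136), np.int64(135), np.int64(141), np.int64(187), np.int64(202), np.int64(201), np.int64(198), np.int64(201), np.int64(206), np.int64(209), np.int64(207), np.int64(203), np.int64(194), np.int64(194)]
[[190.3 201.7]
 [362.4 202.1]
 [197.4 208. ]
 [355.3 208.4]
 [193.9 247.4]
 [358.7 247.8]]
```

Case re-measured about 2 mm off the first fix. Entering the opening.

Request:
{"op": "step_arm", "data": {
  "motion": [
    {"delta_pos":[3,-2.4,8],"claw":28,"turn":0},
    {"delta_pos":[0,0,18],"claw":28,"turn":0},
    {"delta_pos":[0,0,20],"claw":28,"turn":0},
    {"delta_pos":[0,0,18],"claw":28,"turn":0},
    {"delta_pos":[0,0,8],"claw":28,"turn":0},
    {"delta_pos":[0,0,4],"claw":28,"turn":0},
    {"delta_pos":[0,0,0],"claw":28,"turn":0}
  ]
}}

```text
clock: 9.0
eef_pos: [612.3, 215.6, 81.0]
tcp_rot: [3.141, 0.001, -0.2]
contact_force: [0.2, 0.9, -4.3]
opening: 0.412
grasp_force: 80.3
```

```bash
python3 tilt.py
```

```text
[612.95023586 215.75375364  81.93069986] [ 0.44956385 -0.66810613 -4.05395395] [-0.026779   -0.17595409 -0.05165706] 80.326988697052 0.4110066021061104
0 [238.  279.8]
5 [238.5 283.3]
10 [238.6 286.4]
15 [238.4 289.3]
20 [238.  291.9]
25 [237.2 294.1]
30 [236.2 296. ]
35 [234.9 297.6]
40 [233.3 298.8]
45 [231.6 299.7]
[(array([238.4, 292.5]), np.int32(31))]
```

Request:
{"op": "step_arm", "data": {
  "motion": [
    {"delta_pos":[-5,0,2],"claw":28,"turn":0},
    {"delta_pos":[-7,0,3],"claw":28,"turn":0},
    {"delta_pos":[-8,0,3],"claw":28,"turn":0},
    {"delta_pos":[-8,0,3],"claw":28,"turn":0},
    {"delta_pos":[-8,0,1],"claw":28,"turn":0},
    {"delta_pos":[-8,0,0],"claw":28,"turn":0},
    {"delta_pos":[-6,0,0],"claw":28,"turn":0},
    {"delta_pos":[0,0,0],"claw":28,"turn":0}
  ]
}}

```text
clock: 9.72
eef_pos: [562.3, 225.6, 69.8]
tcp_rot: [3.141, 0.001, -0.2]
contact_force: [-0.5, -0.4, -4.0]
opening: 0.41
grasp_force: 80.4
```

Request:
{"op": "step_arm", "data": {
  "motion": [
    {"delta_pos":[-3,0,3],"claw":28,"turn":0},
    {"delta_pos":[0,0,4],"claw":28,"turn":0},
    {"delta_pos":[0,0,4],"claw":28,"turn":0},
    {"delta_pos":[0,0,4],"claw":28,"turn":0},
    {"delta_pos":[0,0,4],"claw":28,"turn":0},
    {"delta_pos":[0,0,4],"claw":28,"turn":0},
    {"delta_pos":[0,0,0],"claw":28,"turn":0}
  ]
}}

```text
clock: 10.3
eef_pos: [564.0, 226.5, 47.7]
tcp_rot: [-3.139, -0.004, -0.201]
contact_force: [5.5, -0.2, 7.3]
opening: 0.407
grasp_force: 80.6
```

Request:
{"op": "step_arm", "data": {
  "motion": [
    {"delta_pos":[-1,0,4],"claw":28,"turn":0},
    {"delta_pos":[0,0,4],"claw":28,"turn":0},
    {"delta_pos":[0,0,4],"claw":28,"turn":0},
    {"delta_pos":[0,0,4],"claw":28,"turn":0},
    {"delta_pos":[0,0,3],"claw":28,"turn":0},
    {"delta_pos":[0,0,0],"claw":28,"turn":0}
  ]
}}

```text
clock: 10.8
eef_pos: [562.2, 226.6, 28.2]
tcp_rot: [-3.14, -0.003, -0.201]
contact_force: [4.3, -0.2, 4.2]
opening: 0.411
grasp_force: 79.7
```

```bash
python3 - <<'E'
from h import *
s=sense(); print(s["eef_pos"],s["contact_force"],s["wrist_torque"])
w=cam("wrist")["img"]; q=cam("side")["img"][200:380,150:390]
out=np.zeros((600,400,3),np.uint8); out[:300]=cv2.resize(w,(400,300)); out[300:]=cv2.resize(q,(400,300)); save("pics/ws4.png",out)
E
```

```text
[562.23848714 226.59420725  28.22053992] [ 4.25611392 -0.1748384   4.19157056] [ 0.12453023 -0.06429617 -0.07734702]
```

View pics/ws4.png

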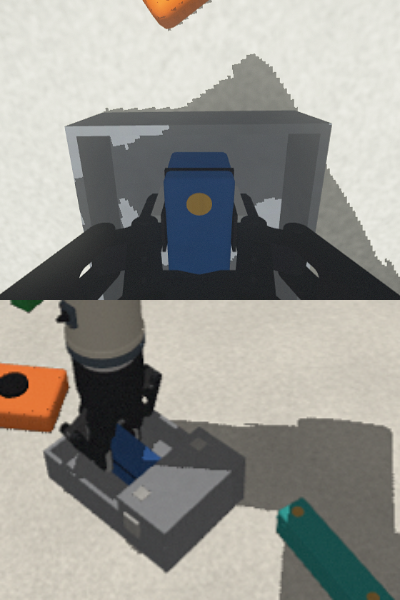

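The pack is nearly level in the case, with its near end under the cover; in the wrist view it is centred between the walls (pack at column 199, walls at 66 and 331).

Request:
{"op": "step_arm", "data": {
  "motion": [
    {"delta_pos":[0,0,1.5],"claw":28,"turn":0},
    {"delta_pos":[0,0,1.5],"claw":28,"turn":0},
    {"delta_pos":[0,0,0],"claw":28,"turn":0}
  ]
}}

```text
clock: 11.15
eef_pos: [560.4, 226.2, 24.8]
tcp_rot: [-3.141, -0.001, -0.2]
contact_force: [3.1, 0.2, 2.5]
opening: 0.412
grasp_force: 79.6
```

Request:
{"op": "step_arm", "data": {
  "motion": [
    {"delta_pos":[0,0,1],"claw":28,"turn":0},
    {"delta_pos":[0,0,1],"claw":28,"turn":0},
    {"delta_pos":[0,0,0],"claw":28,"turn":0}
  ]
}}

```text
clock: 11.4
eef_pos: [559.9, 226.1, 22.6]
tcp_rot: [3.142, 0.0, -0.2]
contact_force: [3.8, -0.6, 2.8]
opening: 0.413
grasp_force: 79.6
```

Request:
{"op": "step_arm", "data": {
  "motion": [
    {"delta_pos":[0,0,1],"claw":28,"turn":0},
    {"delta_pos":[0,0,1],"claw":28,"turn":0},
    {"delta_pos":[0,0,0],"claw":28,"turn":0}
  ]
}}

```text
clock: 11.65
eef_pos: [560.1, 226.2, 20.7]
tcp_rot: [-3.142, -0.0, -0.2]
contact_force: [4.5, 0.4, 4.3]
opening: 0.408
grasp_force: 80.1
```

```bash
python3 - <<'E'
from h import *
s=sense(); print(s["eef_pos"],s["contact_force"],s["wrist_torque"])
f=cam("wrist"); hsv=cv2.cvtColor(f["img"],cv2.COLOR_RGB2HSV)
k=cv2.inRange(hsv,(8,90,60),(28,255,255)); nn,l,st,ce=cv2.connectedComponentsWithStats(k)
o=np.array([517.9,234.]);a=-.2; R=np.array([[np.cos(a),-np.sin(a)],[np.sin(a),np.cos(a)]])
for i in range(1,nn):
    if st[i,4]>100:
        w=plane(f,ce[i],46)[0]; print(ce[i],st[i,4],w,R.T@(w[:2]-o))
# expected end-face rows for level pack at case x=60.5 contact & 75 end, top edge
for z in (46,50,54,6): print(z,proj(f,[[*(R@[75,0]+o),z],[*(R@[60.5,0]+o),z]]).round(1).tolist())
g=cv2.inRange(hsv,(100,90,20),(125,255,255)); ys=np.where(g[150:330,262:296].mean(1)>120)[0]+150; print(ys.min(),ys.max())
x=np.where(g[260]>0)[0];print("row260 cols",x.min(),x.max())
E
```

```text
[560.13536788 226.1571099   20.71832936] [4.54283825 0.37580787 4.29700712] [ 0.05312295 -0.05953454 -0.01516137]
[234.40384615  11.01849112] 1352 [662.35121138 217.65361419  46.        ] [144.81932994  12.67747909]
[278.54483541 282.20998865] 881 [573.57996196 222.49521618  46.        ] [56.85571747 -0.21355332]
46 [[278.0, 236.2], [278.0, 273.3]]
50 [[278.0, 240.6], [278.0, 278.7]]
54 [[278.0, 245.2], [278.0, 284.4]]
6 [[278.1, 204.4], [278.0, 233.6]]
215 329
row260 cols 230 327
```

Request:
{"op": "step_arm", "data": {
  "motion": [
    {"delta_pos":[0,0,1],"claw":28,"turn":0},
    {"delta_pos":[0,0,1],"claw":28,"turn":0},
    {"delta_pos":[0,0,0],"claw":28,"turn":0}
  ]
}}

```text
clock: 11.95
eef_pos: [560.1, 226.2, 20.5]
tcp_rot: [-3.142, -0.0, -0.2]
contact_force: [-2.7, -3.3, 25.1]
opening: 0.413
grasp_force: 82.7
```

Flat now (floor reaction up to 25 N). Relieve the press and measure the gap to the +x wall.

Request:
{"op": "step_arm", "data": {
  "motion": [
    {"delta_pos":[0,0,-1.6],"claw":28,"turn":0},
    {"delta_pos":[0,0,0],"claw":28,"turn":0}
  ]
}}

```text
clock: 12.12
eef_pos: [559.5, 226.1, 20.6]
tcp_rot: [3.141, 0.001, -0.2]
contact_force: [-1.1, -1.2, 11.8]
opening: 0.412
grasp_force: 81.4
```

```bash
python3 - <<'E'
from h import *
s=sense(); print(s["eef_pos"],s["contact_force"])
f=cam("wrist"); im=f["img"]; hsv=cv2.cvtColor(im,cv2.COLOR_RGB2HSV)
k=cv2.inRange(hsv,(8,90,60),(28,255,255)); nn,l,st,ce=cv2.connectedComponentsWithStats(k)
o=np.array([517.9,234.]);a=-.2; R=np.array([[np.cos(a),-np.sin(a)],[np.sin(a),np.cos(a)]])
for i in range(1,nn):
    if st[i,4]>100 and ce[i][1]>100: w=plane(f,ce[i],46)[0]; print(ce[i],R.T@(w[:2]-o))
for n,x,z in [("outer bot",97.5,0),("outer top",97.5,48),("inner top",92.5,48),("inner floor",92.5,6)]: print(n,proj(f,[[*(R@[x,y],)+o,z] if 0 else [*(R@[x,y]+o),z] for y in (30,0,-30)]).round(1).tolist())
c=cv2.convertScaleAbs(im[130:330,180:380],alpha=1.8); save("pics/c5.png",cv2.resize(c,(600,600),interpolation=cv2.INTER_CUBIC))
E
```

```text
[559.50347613 226.08812185  20.60403665] [-1.14273542 -1.18112896 11.78544318]
[278.60364465 282.26879271] [56.32157192 -0.41803998]
outer bot [[212.6, 152.6], [277.7, 152.7], [342.8, 152.8]]
outer top [[185.1, 172.4], [277.5, 172.5], [369.9, 172.6]]
inner top [[186.3, 187.4], [277.5, 187.5], [368.6, 187.6]]
inner floor [[210.7, 165.7], [277.7, 165.7], [344.6, 165.8]]
```

View pics/c5.png

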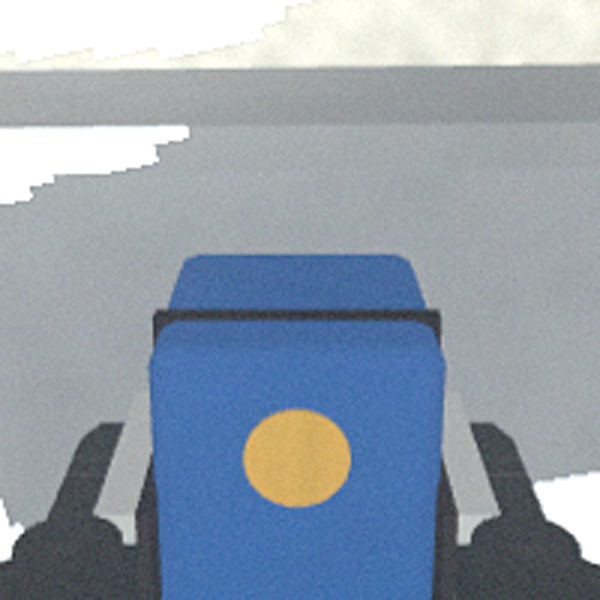

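The pack lies flat and centred in y, about 5 mm too near the cover: the gap from its end face (bottom edge at crop row 255) to the far wall is too big. I slide it +5 mm along x, then release.

Request:
{"op": "step_arm", "data": {
  "motion": [
    {"delta_pos":[1,0,-0.6],"claw":28,"turn":0},
    {"delta_pos":[1.5,0,0],"claw":28,"turn":0},
    {"delta_pos":[1.5,0,0],"claw":28,"turn":0},
    {"delta_pos":[1.2,0,0],"claw":28,"turn":0},
    {"delta_pos":[0,0,0],"claw":28,"turn":0},
    {"delta_pos":[0,0,0],"claw":28,"turn":0}
  ]
}}

```text
clock: 12.67
eef_pos: [562.6, 225.0, 20.6]
tcp_rot: [3.14, 0.004, -0.2]
contact_force: [-7.6, 0.6, 12.6]
opening: 0.409
grasp_force: 81.2
```

```bash
cat > m.py <<'E'
from h import *
s=sense(); print(s["eef_pos"],s["contact_force"])
f=cam("wrist"); hsv=cv2.cvtColor(f["img"],cv2.COLOR_RGB2HSV)
k=cv2.inRange(hsv,(8,90,60),(28,255,255)); nn,l,st,ce=cv2.connectedComponentsWithStats(k)
o=np.array([518.2,233.9]);a=-.2; R=np.array([[np.cos(a),-np.sin(a)],[np.sin(a),np.cos(a)]])
for i in range(1,nn):
    if st[i,4]>60 and ce[i][1]>100: w=plane(f,ce[i],46)[0]; print(ce[i],R.T@(w[:2]-o)-[61.2,0])
E
python3 m.py
```

```text
[562.59589789 224.99448504  20.58666446] [-7.60018975  0.62726117 12.57496377]
[278.43877551 282.49092971] [-1.89282759 -0.72683855]
```

Request:
{"op": "step_arm", "data": {
  "motion": [
    {"delta_pos":[1.5,-0.5,-0.6],"claw":28,"turn":0},
    {"delta_pos":[1,0,0],"claw":28,"turn":0},
    {"delta_pos":[0,0,0],"claw":28,"turn":0},
    {"delta_pos":[0,0,0],"claw":28,"turn":0}
  ]
}}

```text
clock: 13.05
eef_pos: [566.8, 224.8, 20.7]
tcp_rot: [3.141, 0.002, -0.2]
contact_force: [-0.5, -0.3, -1.9]
opening: 0.41
grasp_force: 80.0
```

```bash
python3 m.py
```

```text
[566.82316283 224.75547738  20.73688984] [-0.50390627 -0.34055236 -1.86745155]
[278.55656109 282.38348416] [ 2.16293111 -0.14980233]
```

Request:
{"op": "step_arm", "data": {
  "motion": [
    {"delta_pos":[-1,0,0.2],"claw":28,"turn":0},
    {"delta_pos":[-1,0,0.2],"claw":28,"turn":0},
    {"delta_pos":[0,0,0],"claw":28,"turn":0},
    {"delta_pos":[0,0,0],"claw":28,"turn":0}
  ]
}}

```text
clock: 13.43
eef_pos: [565.9, 225.5, 21.2]
tcp_rot: [-3.141, -0.0, -0.2]
contact_force: [0.3, -0.2, -3.5]
opening: 0.413
grasp_force: 79.9
```

```bash
python3 m.py
```

```text
[565.88573934 225.54303253  21.18215335] [ 0.25323726 -0.20613546 -3.49390006]
[278.53733032 282.41402715] [0.75058057 0.37940935]
```

Request:
{"op": "step_arm", "data": {
  "motion": [
    {"delta_pos":[-0.5,0,0.8],"claw":28,"turn":0},
    {"delta_pos":[0,0,0.4],"claw":28,"turn":0},
    {"delta_pos":[0,0,0],"claw":28,"turn":0},
    {"delta_pos":[0,0,0],"claw":28,"turn":0}
  ]
}}

```text
clock: 13.82
eef_pos: [565.7, 225.7, 20.6]
tcp_rot: [-3.141, -0.001, -0.2]
contact_force: [0.9, -1.5, 6.1]
opening: 0.41
grasp_force: 80.9
```

Down on the floor; release gradually, then retreat straight up.

Request:
{"op": "step_arm", "data": {
  "motion": [
    {"delta_pos":[0,0,0],"claw":38,"turn":0},
    {"delta_pos":[0,0,0],"claw":44,"turn":0},
    {"delta_pos":[0,0,0],"claw":50,"turn":0},
    {"delta_pos":[0,0,0],"claw":50,"turn":0},
    {"delta_pos":[0,0,-10],"claw":50,"turn":0},
    {"delta_pos":[0,0,-20],"claw":50,"turn":0},
    {"delta_pos":[0,0,-30],"claw":50,"turn":0},
    {"delta_pos":[0,0,-40],"claw":50,"turn":0}
  ]
}}

```text
clock: 14.48
eef_pos: [563.4, 225.0, 119.3]
tcp_rot: [3.139, 0.004, -0.2]
contact_force: [0.1, -0.6, 0.2]
opening: 0.585
grasp_force: 0.0
```

Request:
{"op": "step_arm", "data": {
  "motion": [
    {"delta_pos":[0,0,-40],"claw":50,"turn":0},
    {"delta_pos":[0,0,-20],"claw":50,"turn":0},
    {"delta_pos":[0,0,0],"claw":50,"turn":0},
    {"delta_pos":[0,0,0],"claw":50,"turn":0}
  ]
}}

```text
clock: 14.82
eef_pos: [565.9, 226.0, 182.0]
tcp_rot: [-3.14, -0.003, -0.2]
contact_force: [0.3, -0.2, -0.6]
opening: 0.588
grasp_force: 0.0
```

```bash
python3 m.py; python3 - <<'E'
from h import *
w=cam("wrist")["img"]; q=cam("side")["img"][200:380,150:390]
out=np.zeros((600,400,3),np.uint8); out[:300]=cv2.resize(w,(400,300)); out[300:]=cv2.resize(q,(400,300)); save("pics/end.png",out)
E
```

```text
[565.91806739 225.96442321 181.97646285] [ 0.2589363  -0.17385593 -0.55811339]
[279.09550562 184.88202247] [1.07320215 0.39673271]
```

View pics/end.png

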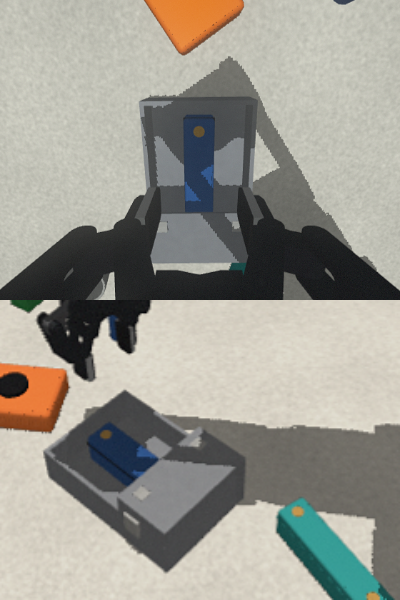

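The pack lies flat and right side up, parallel to the case and centred. Its contact shows at (199,131) and its near end is under the cover. The fit is within about 1 mm, and the gripper is clear. Handing in.

```bash
python3 -c "
from rig import *
print(sign_off())"
```

```text
the job is handed in; nothing more can be done
None
```

The long pack is in the case, flat on the floor and right side up with one end under the cover, centred to within about 1 mm by the wrist camera; I never touched the short and square packs, and signed off at about 15 s of the 43 s allowed.

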